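# Tip the walnuts from the counter skip into a baking tray

## Robot

A 7-joint arm with a two-finger parallel gripper is mounted at the origin on the work surface. World frame = base frame: x ahead of the robot, y to its left, z up, the work surface at z = 0. Lengths are in m, angles in degrees, forces in N, time in s.
With the tool pointing down it reaches from about 0.4 to 0.85 m from the base axis. Payload 10.4 kg.
Tool frame: the origin (TCP) lies between the finger pads; the fingertips stand 11 mm ahead of it and the grasp point (between the pads) lies 8 mm behind it; y points along the fingers, x is the direction in which the jaws open and shut, and the axes are right-handed (so a half turn about y gives the same grasp; the last joint's range is limited). The gripper opens to 85 mm and grips with 20 to 120 N. Pads are 22 mm wide; open, the fingers measure 114 mm over their backs; the gripper's body (76 mm by 85 mm) begins 54 mm behind the grasp point. The pads swing forward as they close: fully open they stand 13 mm farther back than shut.
Start: joints at [62.934, 19.034, -3.707, 83.658, 1.238, 77.344, -5.071], TCP at [0.272, -0.563, 0.242] pointing down, gripper open.
Joint ranges: [-148.97, 148.97], [-28.65, 121.19], [-84.17, 76.75], [9.2, 138.47], [-72.65, 252.65], [3.7, 117.97], [-149.18, 149.18]. Speed limits (degrees/s): [127.2, 127.2, 159.86, 159.86, 180, 180, 180].

## Interface

Orientations are given as a 3x3 rotation matrix whose columns are the frame's x, y, z axes.
In Python, from cell import r gives the robot as it stands.
- The arm moves only by the tool apply_moves, never from a script. Its arguments are lists of equal length, an entry for each row: "translation": the shift along the world's x, y, z in m, a list of three; "yaw": the turn about the world's z in rad. A call has 1 to 10 rows; each row shifts and turns the commanded pose from where the row before left it; what a row does not reach is not made up. A row lasts 1/12 s, in which the tool goes at most 41.7 mm and 7.16 degrees, less where a joint would pass 70% of its speed; a pose out of reach is approached as far as the arm can. A call is refused whole if a number of a shift passes 0.0417 or a number of a turn 0.125, either way. A call with a gripper value outside its range is refused whole. "hand" is the finger opening in m, from 0 to 0.0854, set as the call begins (left out, the last holds). The fingers move at their own pace and stop on an object; the grip force is fixed at half the most. Time passes only in rows, so rows that do not move let the fingers close. It gives the time, the measured TCP pose, the force and the opening at its end, in the units of the state.
- r.read_state(): the state, without advancing time (a new reading comes with each control period).
- r.capture(name): name is "side" or "top" or "wrist"; returns the picture (384x512x3 uint8, red, green, blue); there is no depth.
- r.camera_info(name): a dict with "fov_y" (degrees; the focal length in pixels is half the picture's height over the tangent of half this angle, whatever the lens; pixels are square), "cx", "cy" (the principal point, pixels), "k1" (the pictures are not rectified: a ray, as slopes to the right and down, at radius r is drawn at 1 + k1 r^2 times it, then the intrinsics apply), "extrinsics" (4x4, takes a point from world to camera coordinates); the wrist camera has in their place "tool_from_camera" (4x4, takes a point from camera to tool coordinates, whose origin is the TCP and whose axes are the tool frame's). Camera axes: x right, y down, z forward; pixel columns grow to the right and rows downward; lengths in m; the calibration is good to about 2 mm. A picture is of the moment at which its call begins: read the wrist's pose just before it. camera_info takes no time and is no camera call.
- r.sign_off(): hands the job in, once; it reports no verdict.
The state is a dict: "clock": time; "q": joint angles; "joint_vel": joint speeds; "joint_torque": joint torques, N m; "position": TCP position; "tool_rot": TCP orientation; "wrist_force": force on the tool from outside, world axes, zero at the start; "wrist_torque": the same for the moment, N m; "grip_width": finger opening in m.
Only numpy, scipy, OpenCV 4.12 (cv2) and the standard library are available. Lean on these libraries where they do the work, as an engineer would, in place of code of your own. Each camera call takes 0.05 s, during which the arm holds its last target.

## Task

Bring the empty aluminium tray in square under the pouring lip of the tipping skip, then push the skip over past its detent, right over to its stop, so that all six walnuts go into the tray. Ease the skip gently back upright until it clicks home, without letting it drop back, keep clear of the lamp above, and leave the carton, the honey jar and the sugar dredger where they stand.

Things in the scene. Friction and masses are not known exactly. Their poses are not given: they have to be found in the camera images.
- stand: Fixed stainless stand of the skip: foot 226 x 135 x 6 mm, two cheek plates 172 mm high, 200 mm apart. Origin on the counter under the hinge, midway between the cheeks. x runs along the hinge, z up; the skip pours towards -y, its handle is on the +y side. The foot ends at y = -35 mm. A sprung plunger with a red knob sticks out of the +x cheek to x = 134 mm.
- skip (a joint): Skip angle (rad): 0 upright and clicked home, 1.35 tipped against its stop; as it grows the handle rises and goes over towards the stand's -y. 0.7 kg, 160 mm wide, 187 long, 107 deep. Detent from 0.02 to 0.25 rad, both ways: 5 to 8 N at the handle. Past about 0.9 rad it falls over onto its stop by weight; below that it drops back, stopping on the detent near 0.2 unless pressed home.
- skip_handle (a point): Centre of the skip's black round handle bar, 14 mm thick, 110 mm long, along the hinge, held at its ends. Upright: 135 mm to the stand's +y of the hinge and 112 mm above it (247 mm over the counter), 28 mm behind the back wall, 27 mm above its top edge. Fully tipped: 80 mm to -y of the hinge, 156 mm above it. Its axes turn with the skip.
- skip_hinge (a point): Point on the hinge axis midway between the cheeks, 135 mm above the counter. Axes as the stand's; the hinge runs along x.
- skip_lip (a point): Middle of the skip's pouring lip, 160 mm wide. Upright: 80 mm to the stand's -y of the hinge, 80 mm above it. Fully tipped: 96 mm to -y, 61 mm below the hinge, 74 mm over the counter.
- tray_place (a point): Fixed point 135 mm to the stand's -y of the hinge, 25 mm above the counter: where the tray's centre belongs, its long side along the hinge (10 mm clear of the stand's foot).
- tray_handle (a point): Middle of the tray's steel loop handle: a round bar 10 mm thick, 100 mm long along the tray's x, 40 mm above the counter, on the tray's -y side (away from the skip), 128 mm from the tray's centre; 33 mm of free room between bar and tray wall. Axes as the tray's.
- tray_center (a point): Loose empty aluminium tray 200 mm (its x) by 180 mm (its y), 50 mm high, 0.4 kg, walls and floor 4 mm, 8 mm thick round rim bead on all four walls on top. This point: its centre, 25 mm up. It starts 100 to 150 mm from its place, turned up to 0.3 rad from the stand (x roughly along the stand's x).
- walnut1: One of six loose walnuts in the shell, 43 mm long, 36 mm thick, about 15 g, lying in the skip at the start. Origin at its centre.
- walnut2: One of six loose walnuts in the shell, 43 mm long, 36 mm thick, about 15 g, lying in the skip at the start. Origin at its centre.
- walnut3: One of six loose walnuts in the shell, 43 mm long, 36 mm thick, about 15 g, lying in the skip at the start. Origin at its centre.
- walnut4: One of six loose walnuts in the shell, 43 mm long, 36 mm thick, about 15 g, lying in the skip at the start. Origin at its centre.
- walnut5: One of six loose walnuts in the shell, 43 mm long, 36 mm thick, about 15 g, lying in the skip at the start. Origin at its centre.
- walnut6: One of six loose walnuts in the shell, 43 mm long, 36 mm thick, about 15 g, lying in the skip at the start. Origin at its centre.
- lamp: Fixed black lamp. Origin and axes as the stand's. In these: bar from x = -60 to 260 mm, y = -90 to -130 mm, underside 410 mm above the counter, 30 mm thick; 18 mm post at x = 240, y = -110 mm with a 90 mm foot. It overhangs the handle of the tipped skip, so a tool must lean there, its wrist towards the stand's +y.
- carton: Bystander: closed pastry carton 154 x 114 x 62 mm, cream with a green lid. Origin at the centre of its underside.
- honey_jar: Bystander: amber jar of honey with a brass-coloured lid, 72 mm in diameter, 115 mm high. Origin at the centre of its underside.
- dredger: Bystander: steel sugar dredger, 71 mm in diameter, 109 mm high. Origin at the centre of its underside.
Not all that is in view belongs to the job. Leave any yellow look-alike of the walnut3 alone.

How it is judged (in metres and radians):
On the way, in this order (a step that is already met when the one before it is completed fails the run):
1. the tray stands square under the pouring lip: its centre within 40 mm of its place, turned no more than 15 degrees, flat on the counter (horizontal distance between tray_center and tray_place below 0.04 m and angle between the y axis of tray_center and the y axis of stand, either way round below 0.26 rad and height (world z) of tray_center below 0.031 m), for 0.2 s.
2. the skip is tipped right over (past 1.25 rad) (value of joint skip above 1.25 rad), for 0.2 s.
3. the skip is back upright, clicked home in its detent (below 0.06 rad) (value of joint skip below 0.06 rad), for 0.2 s.
At the end, for the whole second after the job is handed in: All six walnuts lie in the tray; the tray stands at rest flat on the counter under the lip, its centre within 40 mm of its place and turned no more than 15 degrees from the stand; the skip is upright and clicked home (below 0.06 rad) (all of step 1 and value of joint skip below 0.06 rad and linear speed of tray below 0.02 m/s and x of walnut1 in the frame of tray_center between -0.1 and 0.1 m and y of walnut1 in the frame of tray_center between -0.09 and 0.09 m and z of each of walnut1, walnut2, walnut3, walnut4, walnut5, walnut6 in the frame of tray_center below 0.045 m and x of walnut2 in the frame of tray_center between -0.1 and 0.1 m and y of walnut2 in the frame of tray_center between -0.09 and 0.09 m and x of walnut3 in the frame of tray_center between -0.1 and 0.1 m and y of walnut3 in the frame of tray_center between -0.09 and 0.09 m and x of walnut4 in the frame of tray_center between -0.1 and 0.1 m and y of walnut4 in the frame of tray_center between -0.09 and 0.09 m and x of walnut5 in the frame of tray_center between -0.1 and 0.1 m and y of walnut5 in the frame of tray_center between -0.09 and 0.09 m and x of walnut6 in the frame of tray_center between -0.1 and 0.1 m and y of walnut6 in the frame of tray_center between -0.09 and 0.09 m); the robot touches nothing.
It fails at once if the skip is let drop back: while it returns towards the detent (between 0.25 and 0.6 rad) it swings faster than 1.8 rad/s (value of joint skip between 0.25 and 0.6 rad and velocity of joint skip below -1.8 rad/s).
It fails at once if the lamp is struck (more than 6 N) (contact force between lamp and anything else above 6 N).
It fails at once if the carton is moved more than 30 mm or tipped over (distance of carton from where it was at the start of the episode above 0.03 m or angle between carton's own z axis and vertical above 0.3 rad).
It fails at once if the honey jar is moved more than 30 mm or tipped over (distance of honey_jar from where it was at the start of the episode above 0.03 m or angle between honey_jar's own z axis and vertical above 0.3 rad).
It fails at once if the dredger is moved more than 30 mm or tipped over (distance of dredger from where it was at the start of the episode above 0.03 m or angle between dredger's own z axis and vertical above 0.3 rad).
It also fails if it takes over 72 s, if anything falls off the work surface, if the arm or the gripper's body presses on something with over 40 N, if the wrist force passes 120 N, or if a joint passes its speed limit or range.

## Working session

There is one attempt and no reset: what is moved stays moved. The work goes in short steps, Python scripts to look and compute and a tool call to move; the robot and the scene stay as the last step left them, time stands still between calls to the robot, and variables do not carry over. Pictures are saved under pics/ and viewed, and the job is handed in when it is done.

Besides the shell and the picture viewer there is one more tool, called after ">>>" as name(argument=value, ...), one argument or row to a line, values as JSON. apply_moves: Moves the arm, as the interface text tells. Its arguments: {"type":"object","properties":{"translation":{"type":"array","items":{"type":"array","items":{"type":"number"}}},"yaw":{"type":"array","items":{"type":"number"}},"hand":{"type":"number"}},"required":["translation","yaw"]}

```bash
ls; mkdir -p pics; python3 - <<'E'
from cell import r
import cv2, numpy as np
s=r.read_state(); print(s)
for n in ["side","top","wrist"]:
    im=r.capture(n); cv2.imwrite(f"pics/{n}0.png",im[:,:,::-1]); print(n,r.camera_info(n))
E
```

```text
pics
{'clock': 0.0, 'q': array([62.93373621, 19.0712028 , -3.70670099, 83.70738014,  1.23774394,
       77.3435099 , -5.07026057]), 'joint_vel': array([ 0.08726429,  0.03848053, -0.06293676, -0.01130554, -0.04930966,
       -0.01070844,  0.00121301]), 'joint_torque': array([-2.04618715e-03, -6.25451803e+01,  4.78412106e-02, -3.91614962e+01,
        1.60972093e-02,  9.72226117e-03,  4.93899859e-05]), 'position': array([ 0.2715678 , -0.56250448,  0.24151287]), 'tool_rot': array([[ 4.34802333e-01, -6.88748566e-04,  9.00525656e-01],
       [-9.00524778e-01,  1.25929813e-03,  4.34802872e-01],
       [-1.43350013e-03, -9.99998970e-01, -7.26893856e-05]]), 'wrist_force': array([ 0.07150868,  0.27359453, -0.26189297]), 'wrist_torque': array([-0.00916224,  0.01704767, -0.01104825]), 'grip_width': 0.08524332525648524}
side {'fov_y': 48.32855127303121, 'cx': 253.12612935624853, 'cy': 193.71879351016798, 'k1': 0.041442618157807525, 'extrinsics': array([[-0.98607988, -0.16564416,  0.01443893,  0.57751301],
       [-0.13753578,  0.7637773 , -0.63065691,  0.12457931],
       [ 0.09343651, -0.6238639
[... 244 characters left out ...]
.99647387,  0.005634  ,  0.01141476],
       [-0.9742228 , -0.08303088, -0.20975179,  0.58023806],
       [ 0.20947997,  0.01207045, -0.97773843,  1.21199801],
       [ 0.        ,  0.        ,  0.        ,  1.        ]])}
wrist {'fov_y': 68.28024789754083, 'cx': 255.99623284431763, 'cy': 188.85744989212466, 'k1': -0.018343893363138054, 'tool_from_camera': array([[ 9.99999889e-01, -1.33637444e-04, -4.51090782e-04,
         7.31377502e-04],
       [ 3.96708913e-04, -2.75910732e-01,  9.61183183e-01,
        -1.32191497e-01],
       [-2.52910851e-04, -9.61183255e-01, -2.75910648e-01,
         6.98214366e-02],
       [ 0.00000000e+00,  0.00000000e+00,  0.00000000e+00,
         1.00000000e+00]])}
```

View pics/side0.png

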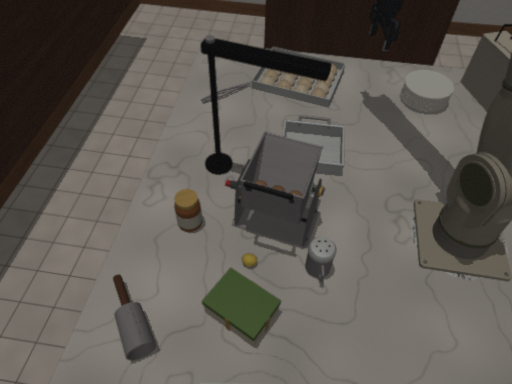

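View pics/top0.png

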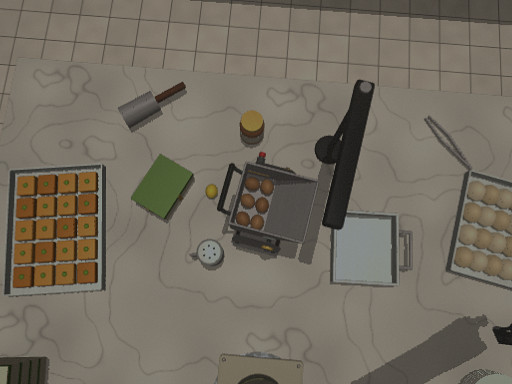

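View pics/wrist0.png

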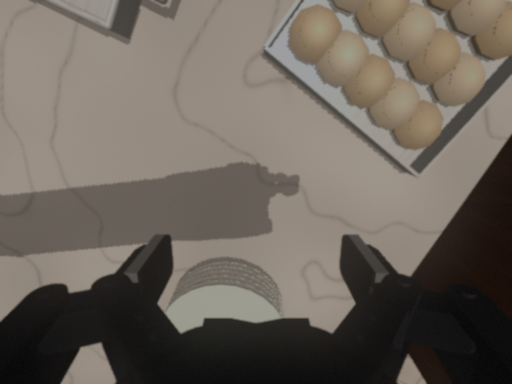

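```bash
cat > h.py <<'E'
import numpy as np, cv2
from cell import r
def K(ci):
    f=192/np.tan(np.radians(ci['fov_y']/2)); return f,ci['cx'],ci['cy'],ci['k1']
def ext(name,state=None):
    ci=r.camera_info(name)
    if name!='wrist': return ci['extrinsics']
    s=state or r.read_state(); T=np.eye(4);T[:3,:3]=s['tool_rot'];T[:3,3]=s['position']
    return np.linalg.inv(T@ci['tool_from_camera'])
def proj(name,P,E=None):
    E=ext(name) if E is None else E
    P=np.atleast_2d(P);c=P@E[:3,:3].T+E[:3,3]; f,cx,cy,k=K(r.camera_info(name))
    u=c[:,:2]/c[:,2:]; rr=(u**2).sum(1,keepdims=True); u=u*(1+k*rr); return u*f+[cx,cy]
def ray(name,px,E=None):
    E=ext(name) if E is None else E
    f,cx,cy,k=K(r.camera_info(name)); d=(np.array(px,float)-[cx,cy])/f; u=d.copy()
    for _ in range(20): u=d/(1+k*(u@u))
    v=E[:3,:3].T@np.array([u[0],u[1],1]); o=-E[:3,:3].T@E[:3,3]; return o,v
def atz(name,px,z,E=None):
    o,v=ray(name,px,E); return o+v*(z-o[2])/v[2]
def crop(im,x0,y0,x1,y1,s,fn):
    c=cv2.resize(im[y0:y1,x0:x1],None,fx=s,fy=s,interpolation=cv2.INTER_CUBIC); cv2.imwrite(fn,c)
E
python3 - <<'E'
from h import *
t=cv2.imread('pics/top0.png'); s=cv2.imread('pics/side0.png')
crop(t,210,140,410,290,4,'pics/tc.png'); crop(s,200,100,360,260,3.75*1,'pics/sc.png')
print(atz('top',(262,205),0.2),atz('top',(333,212),0.05),atz('top',(398,212),0.05),atz('top',(333,285),.05),atz('top',(398,286),.05))
E
```

```text
[0.5060792  0.03340206 0.2       ] [ 0.52955526 -0.17111748  0.05      ] [ 0.54521432 -0.35600612  0.05      ] [ 0.32653116 -0.18062965  0.05      ] [ 0.33869393 -0.35943401  0.05      ]
```

View pics/tc.png

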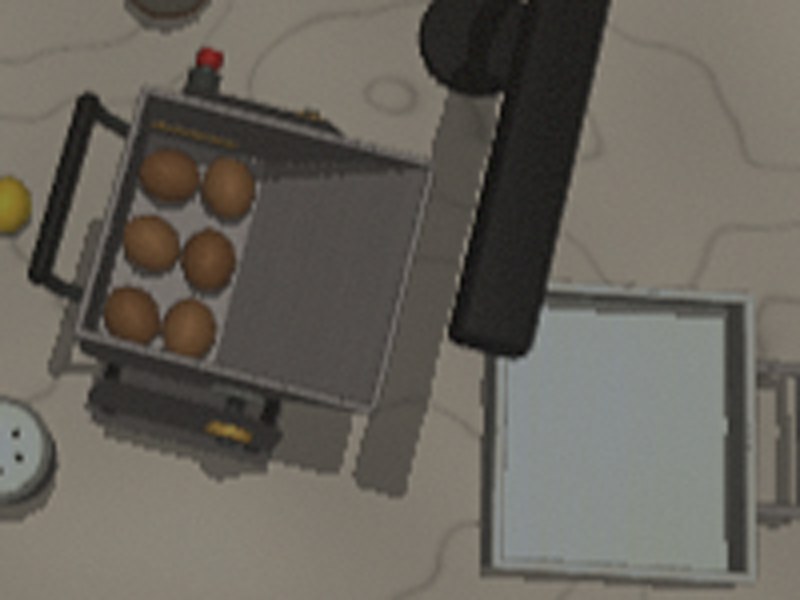

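View pics/sc.png

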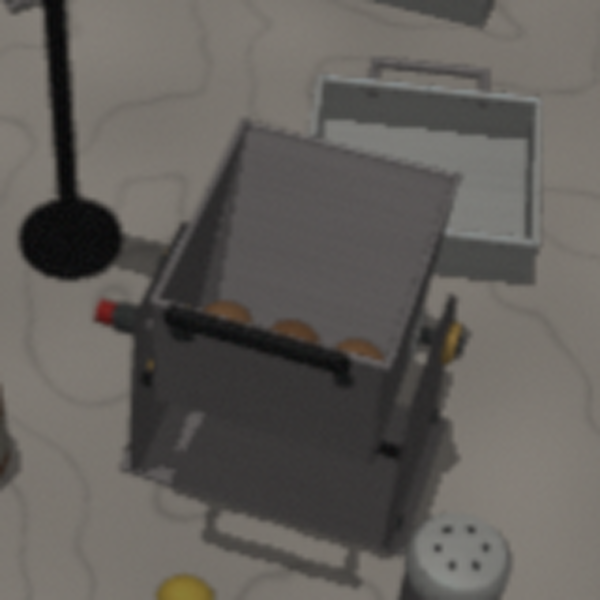

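```bash
cat > fit.py <<'E'
from h import *
from scipy.optimize import least_squares
def fit(obs,x0):
    def w(p,L):
        c,s=np.cos(p[2]),np.sin(p[2]); L=np.array(L); return np.array([p[0]+c*L[0]-s*L[1],p[1]+s*L[0]+c*L[1],L[2]])
    def res(p): return np.concatenate([proj(n,w(p,L))[0]-px for n,L,px in obs])
    s=least_squares(res,x0,loss='soft_l1'); print(s.x, res(s.x).reshape(-1,2).round(1).tolist()); return s.x
E
python3 - <<'E'
from fit import *
o=[('top',(.08,-.08,.215),(318,180.75)),('top',(-.08,-.08,.215),(303,242.5)),('top',(.08,.107,.22),(246.25,163)),('top',(-.08,.107,.22),(230,222.5)),
('top',(.055,.135,.247),(232,164.25)),('top',(-.055,.135,.247),(220,208.75)),
('side',(.08,-.08,.215),(266.1,132.5)),('side',(-.08,-.08,.215),(322.7,147.5)),('side',(.08,.107,.22),(240.5,180)),('side',(-.08,.107,.22),(304,196.5)),
('side',(.055,.135,.247),(245.9,184)),('side',(-.055,.135,.247),(292,196.5)),('top',(-.06,-.09,.44),(322.5,223.75)),('top',(-.06,-.13,.44),(341.75,228.75))]
p=fit(o,[.5,.0,-.2])
t=[('top',(.1,-.09,.05),(397,213)),('top',(-.1,-.09,.05),(398.75,285)),('top',(-.1,.09,.05),(330.75,283.75)),
('side',(.1,-.09,.05),(285.3,120.8)),('side',(-.1,-.09,.05),(344,126.1)),('side',(-.1,.09,.05),(344,165.3)),
('side',(.05,-.128,.042),(300,117.3)),('side',(-.05,-.128,.042),(330.7,120))]
q=fit(t,[.43,-.26,0])
c,s=np.cos(p[2]),np.sin(p[2])
S=lambda x,y:(p[0]+c*x-s*y,p[1]+s*x+c*y)
print('place',S(0,-.135),'handle target',S(0,-.263),'handle up',S(0,.135),'tip',S(0,-.08))
c2,s2=np.cos(q[2]),np.sin(q[2]); print('tray handle now',q[0]+s2*.128,q[1]-c2*.128)
ims=[('top',cv2.imread('pics/top0.png')),('side',cv2.imread('pics/side0.png'))]
E
```

```text
[ 0.51027659 -0.00823296 -0.17328437] [[-0.3, 0.6], [-0.1, 0.7], [-0.6, -0.6], [-1.3, 1.0], [-0.2, 1.9], [-0.3, 0.3], [-2.0, 0.2], [-1.6, -0.5], [-0.4, -0.1], [-1.3, 0.9], [-0.2, -0.4], [-1.7, -0.5], [0.9, 0.6], [1.7, 0.8]]
[ 0.43397933 -0.26380169  0.0339875 ] [[-1.0, 1.7], [-1.6, 1.5], [1.1, -0.5], [-0.7, -0.4], [0.1, 0.2], [0.1, -0.0], [-0.1, -1.0], [-1.7, -0.8]]
place (np.float64(0.48700010027177637), np.float64(-0.141211172625858)) handle target (np.float64(0.4649305383023785), np.float64(-0.2672942184110821)) handle up (np.float64(0.5335530825509749), np.float64(0.12474525207734906)) tip (np.float64(0.496483115180502), np.float64(-0.08703486389001952))
tray handle now 0.4383288872513636 -0.39172776382989677
```

Candidates for the tray, as top-view pixels: the empty pale tray with a loop handle at (365,248), the egg tray at (490,235) and the cake tray at (57,230). I choose (365,248): it's empty, has the loop at (405,250), and shows clearly in the crop. The yellow look-alike at (211,191) is outside the skip, so it stays untouched. The stand is at (0.510,-0.008) with yaw -0.173 rad. The tray is at (0.434,-0.264) with yaw +0.034 rad.

>>> apply_moves(
  translation=[
    [0.0166,0.0171,-0.01],
    [0.0166,0.0171,-0.01],
    [0.0166,0.0171,-0.01],
    [0.0166,0.0171,-0.01],
    [0.0166,0.0171,-0.01],
    [0.0166,0.0171,-0.01],
    [0.0166,0.0171,-0.01],
    [0.0166,0.0171,-0.01],
    [0.0166,0.0171,-0.01],
    [0.0166,0.0171,-0.01],
  ],
  yaw=[-0.042,-0.042,-0.042,-0.042,-0.042,-0.042,-0.042,-0.042,-0.042,-0.042],
  hand=0.032,
)

```text
clock: 0.98
position: [0.4383, -0.3908, 0.1416]
tool_rot: [[0.028, -0.0, 1.0], [-1.0, 0.0, 0.028], [-0.0, -1.0, -0.0]]
wrist_force: [0.2, 0.1, 0.4]
grip_width: 0.032
```

>>> apply_moves(
  translation=[
    [0,0,0],
    [0,0,0],
    [0,0,0],
  ],
  yaw=[0,0,0],
)

```text
clock: 1.23
position: [0.4373, -0.3924, 0.1423]
tool_rot: [[0.03, -0.0, 1.0], [-1.0, -0.0, 0.03], [0.0, -1.0, -0.0]]
wrist_force: [-0.6, -0.8, 0.6]
grip_width: 0.0317
```

```bash
python3 - <<'E'
from h import *
s=r.read_state();im=r.capture('wrist')[:,:,::-1].copy(); np.save('E1.npy',ext('wrist',s)); cv2.imwrite('pics/w1.png',im)
t=r.capture('top')[:,:,::-1].copy(); cv2.imwrite('pics/t1.png',t)
print(s['position'],s['tool_rot'].round(3),s['grip_width'],s['q'])
E
```

```text
[ 0.43726883 -0.39243822  0.14234551] [[ 0.03 -0.    1.  ]
 [-1.   -0.    0.03]
 [ 0.   -1.   -0.  ]] 0.03174571901316699 [ 44.05606003  18.87468277  -7.9836196   96.33135502   2.87810409
  64.99855805 -53.00681593]
```

View pics/w1.png

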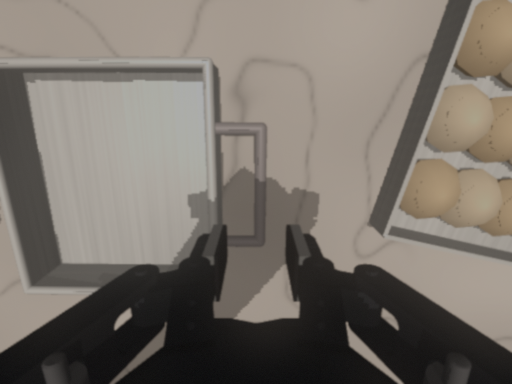

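View pics/t1.png

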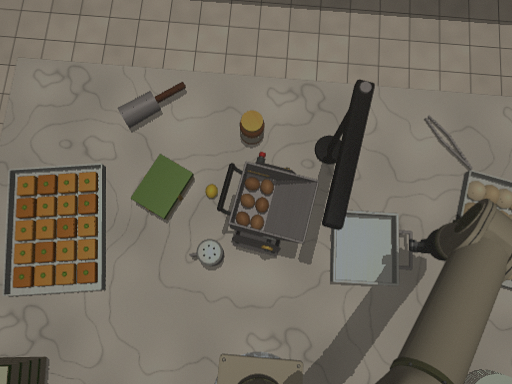

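```bash
python3 - <<'E'
from h import *
E=np.load('E1.npy')
for px in [(262,128),(261,240)]: print(atz('wrist',px,.043,E))
for px in [(210,66),(216,225)]: print('rim',atz('wrist',px,.05,E))
E
```

```text
[ 0.49177079 -0.3962983   0.043     ]
[ 0.39324561 -0.39890077  0.043     ]
rim [ 0.53593519 -0.35629826  0.05      ]
rim [ 0.40966388 -0.35962457  0.05      ]
```

The wrist view shows the loop bar from (262,128) to (261,240), so its centre is about (0.4425,-0.3976). I shift and descend over it.

>>> apply_moves(
  translation=[
    [0.005,-0.005,-0.02],
    [0,0,-0.02],
    [0,0,-0.02],
    [0,0,-0.02],
    [0,0,-0.015],
    [0,0,-0.012],
    [0,0,0],
  ],
  yaw=[0,0,0,0,0,0,0],
)

```text
clock: 1.92
position: [0.4411, -0.3967, 0.0332]
tool_rot: [[0.029, -0.003, 1.0], [-1.0, 0.002, 0.029], [-0.002, -1.0, -0.003]]
wrist_force: [-0.3, -0.1, 0.1]
grip_width: 0.0321
```

>>> apply_moves(
  translation=[
    [0,0,0],
    [0,0,0],
    [0,0,0],
    [0,0,0],
    [0,0,0],
    [0,0,0],
  ],
  yaw=[0,0,0,0,0,0],
  hand=0.0,
)

```text
clock: 2.42
position: [0.4432, -0.3975, 0.0365]
tool_rot: [[0.03, 0.001, 1.0], [-1.0, -0.001, 0.03], [0.001, -1.0, 0.001]]
wrist_force: [-1.6, -0.4, 5.9]
grip_width: 0.0079
```

```bash
python3 - <<'E'
from h import *
s=r.read_state();im=r.capture('wrist')[:,:,::-1].copy(); np.save('E2.npy',ext('wrist',s)); cv2.imwrite('pics/w2.png',im)
print(s['position'],s['grip_width'],s['wrist_force'])
E
```

```text
[ 0.44320128 -0.39751641  0.03648842] 0.007935335150474121 [-1.64988471 -0.40760678  5.85955206]
```

View pics/w2.png

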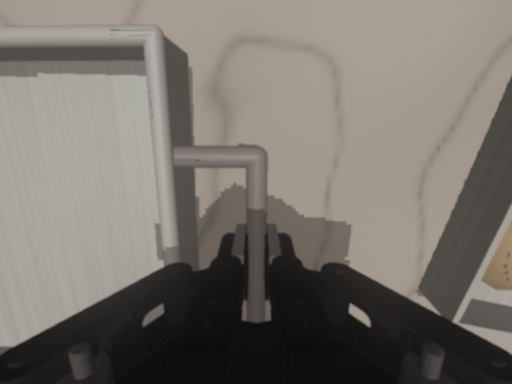

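>>> apply_moves(
  translation=[
    [0,0,0.002],
    [0.0013,0.0075,0],
    [0.0013,0.0079,0],
    [0.0013,0.0079,0],
    [0.0013,0.0079,0],
    [0.0013,0.0079,0],
    [0.0013,0.0079,0],
    [0.0013,0.0079,0],
    [0.0013,0.0079,0],
  ],
  yaw=[0,-0.0127,-0.0127,-0.0127,-0.0127,-0.0127,-0.0127,-0.0127,-0.0127],
)

```text
clock: 3.22
position: [0.4532, -0.3324, 0.0371]
tool_rot: [[-0.072, -0.001, 0.997], [-0.997, 0.0, -0.072], [-0.0, -1.0, -0.001]]
wrist_force: [-0.4, -2.5, -0.3]
grip_width: 0.0076
```

```bash
python3 - <<'E'
from h import *
t=r.capture('top')[:,:,::-1].copy();s=r.capture('side')[:,:,::-1].copy()
c=np.hstack([t[100:350,180:480],s[0:250,150:450]]); cv2.imwrite('pics/c3.png',c)
E
```

```text
(no output)
```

View pics/c3.png

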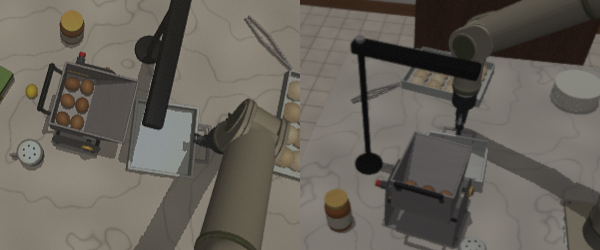

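>>> apply_moves(
  translation=[
    [0.0013,0.0079,0],
    [0.0013,0.0079,0],
    [0.0013,0.0079,0],
    [0.0013,0.0079,0],
    [0.0013,0.0079,0],
    [0.0013,0.0079,0],
    [0.0013,0.0079,0],
    [0.0013,0.0079,0],
    [0,0,-0.001],
    [0,0,0],
  ],
  yaw=[-0.0127,-0.0127,-0.0127,-0.0127,-0.0127,-0.0127,-0.0127,-0.0127,0,0],
)

```text
clock: 4.15
position: [0.4639, -0.2697, 0.0363]
tool_rot: [[-0.171, 0.0, 0.985], [-0.985, 0.001, -0.171], [-0.001, -1.0, -0.0]]
wrist_force: [0.8, 4.2, 2.6]
grip_width: 0.0073
```

```bash
python3 - <<'E'
from h import *
t=r.capture('top')[:,:,::-1].copy();s=r.capture('side')[:,:,::-1].copy()
cv2.imwrite('pics/t4.png',t);cv2.imwrite('pics/s4.png',s)
crop(t,210,120,460,307,3.2,'pics/t4c.png'); crop(s,200,30,400,180,4,'pics/s4c.png')
E
```

```text
(no output)
```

View pics/t4c.png

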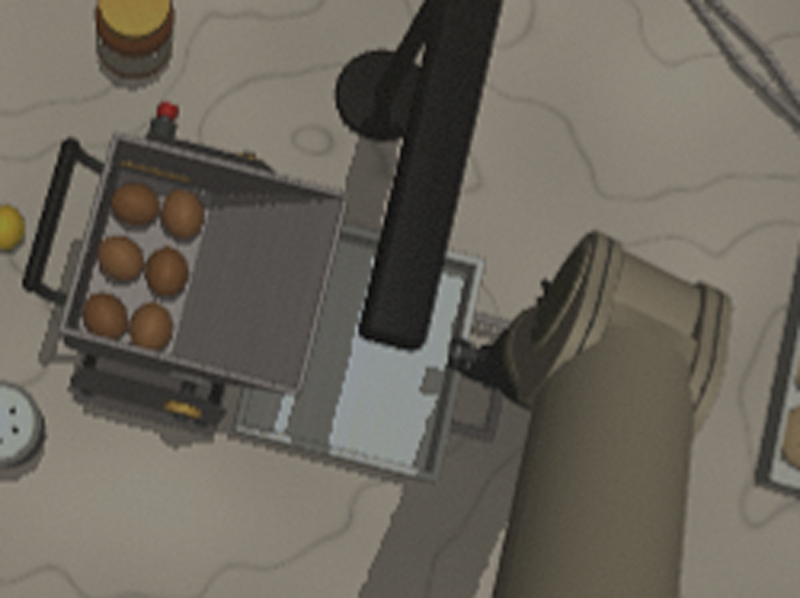

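View pics/s4c.png

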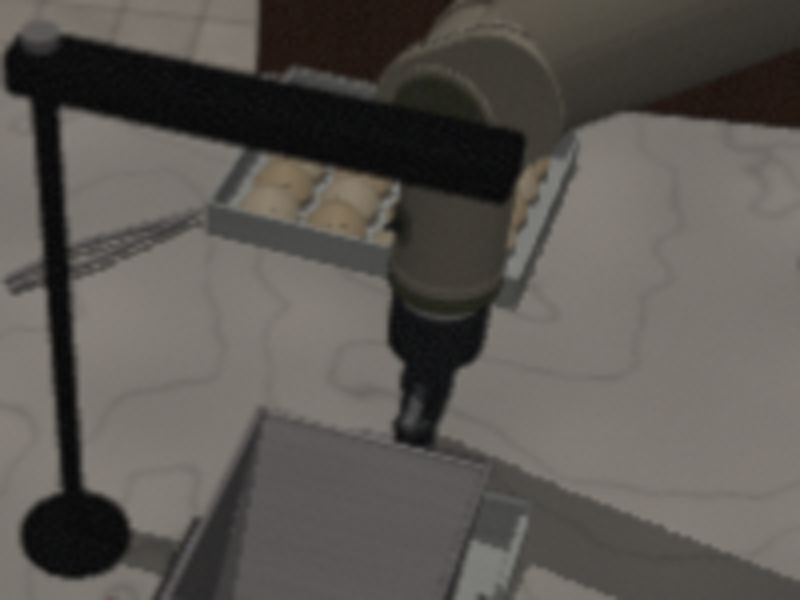

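```bash
python3 - <<'E'
from h import *
s=r.read_state(); p=s['position']
E=ext('side'); 
for h in [-.011,0.062,.1,.13,.14,.15,.16,.2,.25,.3]:
    P=p+[0,0,h]; px=proj('side',P)[0]; z=(E[:3,:3]@P+E[:3,3])[2]; f=K(r.camera_info('side'))[0]
    print(h,px.round(1),'crop',((px-[200,30])*4).round(0),'mm/croppx',round(z/f/4*1000,3))
E
```

```text
-0.011 [303.2 144.7] crop [413. 459.] mm/croppx 0.827
0.062 [305.6 128.1] crop [422. 392.] mm/croppx 0.794
0.1 [307.  118.9] crop [428. 356.] mm/croppx 0.776
0.13 [308.1 111.3] crop [432. 325.] mm/croppx 0.763
0.14 [308.5 108.8] crop [434. 315.] mm/croppx 0.758
0.15 [308.8 106.1] crop [435. 305.] mm/croppx 0.754
0.16 [309.2 103.5] crop [437. 294.] mm/croppx 0.749
0.2 [310.9  92.5] crop [443. 250.] mm/croppx 0.731
0.25 [313.   78.1] crop [452. 192.] mm/croppx 0.708
0.3 [315.3  62.6] crop [461. 130.] mm/croppx 0.686
```

The tray looks square under the lip. I open the jaws and rise straight off the loop.

>>> apply_moves(
  translation=[
    [0,0,0],
    [0,0,0],
    [0,0,0],
    [0,0,0.01],
    [0,0,0.02],
    [0,0,0.03],
    [0,-0.005,0.04],
    [0,-0.005,0.04],
    [0,-0.005,0.04],
    [0,0,0.04],
  ],
  yaw=[0,0,0,0,0,0,0,0,0,0],
  hand=0.032,
)

```text
clock: 5.08
position: [0.4628, -0.2869, 0.2593]
tool_rot: [[-0.174, 0.001, 0.985], [-0.985, -0.001, -0.174], [0.001, -1.0, 0.001]]
wrist_force: [0.8, 0.1, -0.3]
grip_width: 0.0318
```

```bash
python3 - <<'E'
from h import *
s=r.read_state();im=r.capture('wrist')[:,:,::-1].copy(); np.save('E5.npy',ext('wrist',s)); cv2.imwrite('pics/w5.png',im)
t=r.capture('top')[:,:,::-1].copy();cv2.imwrite('pics/t5.png',t);crop(t,210,120,460,307,3.2,'pics/t5c.png')
print(s['position'],s['wrist_force'])
im=cv2.imread('pics/wrist0.png'); crop(im,100,200,420,384,2.5,'pics/w0c.png')
E
```

```text
[ 0.46277034 -0.28689713  0.25934446] [ 0.79728541  0.07850223 -0.31103965]
```

View pics/w5.png

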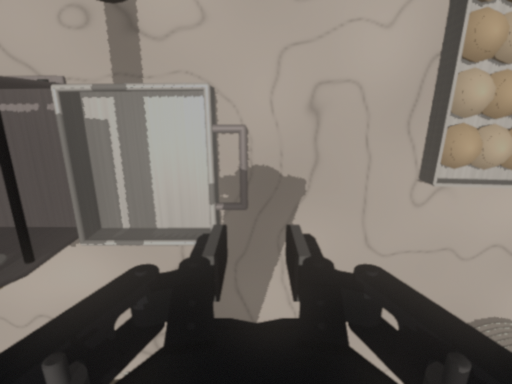

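View pics/t5c.png

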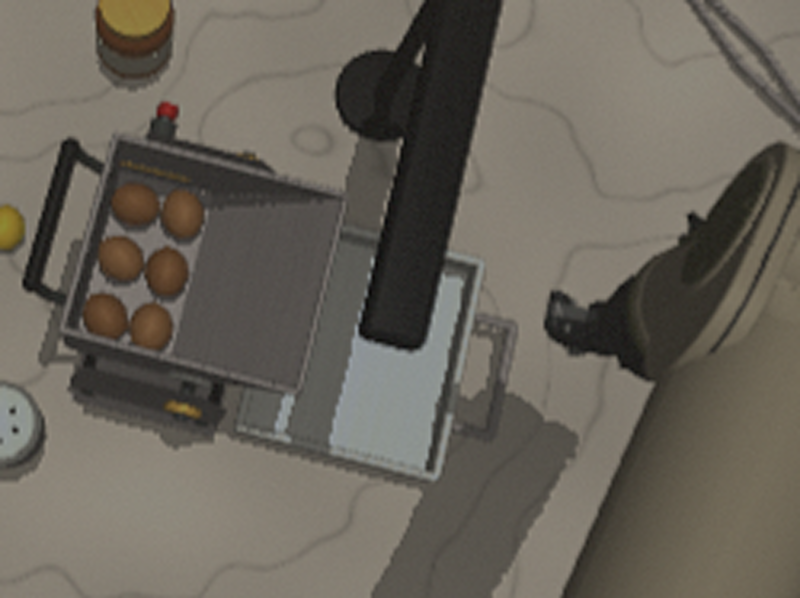

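View pics/w0c.png

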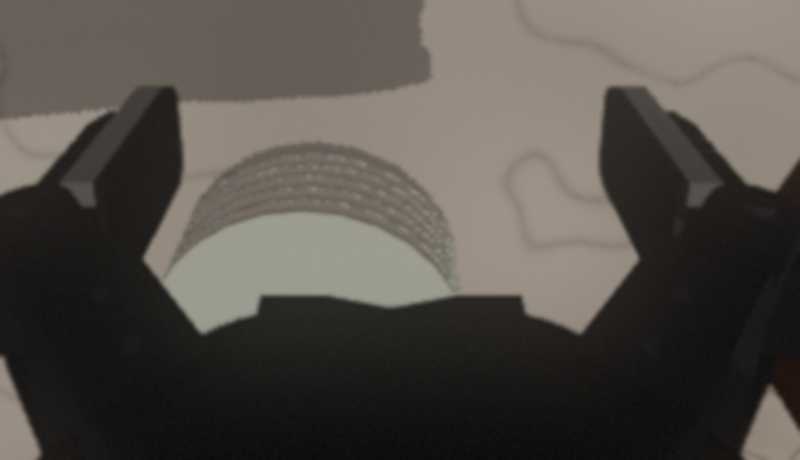

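```bash
python3 - <<'E'
from fit import *
E=np.load('E5.npy')
a,b=atz('wrist',(243,127),.043,E),atz('wrist',(243,208),.043,E); print(a,b,(a+b)/2,'yaw',np.arctan2(a[1]-b[1],a[0]-b[0]))
pts=[(56,88),(211,87),(213,242),(79,244)]
w=[atz('wrist',q,.05,E) for q in pts]; print(np.round(w,4)); print(np.mean(w,0), np.arctan2(w[1][1]-w[2][1],w[1][0]-w[2][0]))
E
```

```text
[ 0.51261401 -0.28066006  0.043     ] [ 0.41082682 -0.26134334  0.043     ] [ 0.46172042 -0.2710017   0.043     ] yaw -0.18754529582858898
[[ 0.5944 -0.0775  0.05  ]
 [ 0.5634 -0.2534  0.05  ]
 [ 0.3732 -0.214   0.05  ]
 [ 0.4012 -0.0362  0.05  ]]
[ 0.48302287 -0.14528448  0.05      ] -0.2046331835346016
```

>>> apply_moves(
  translation=[
    [0,0,0.04],
    [0,0,0.04],
    [0,0,0.04],
    [0,0,0.04],
    [0,0,0.04],
    [0,0,0.04],
    [0,0,0.01],
    [0,0,0],
  ],
  yaw=[0,0,0,0,0,0,0,0],
  hand=0.04,
)

```text
clock: 5.85
position: [0.4636, -0.286, 0.5106]
tool_rot: [[-0.173, 0.006, 0.985], [-0.985, -0.003, -0.173], [0.002, -1.0, 0.006]]
wrist_force: [-0.3, -0.2, -0.1]
grip_width: 0.0398
```

```bash
python3 - <<'E'
from h import *
s=r.capture('side')[:,:,::-1].copy();cv2.imwrite('pics/s6.png',s)
E
```

```text
(no output)
```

View pics/s6.png

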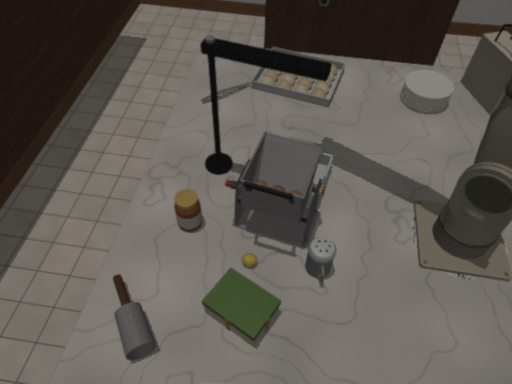

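The tray centre is at about (0.483,-0.145) against its place at (0.487,-0.141), with yaw about -0.19 (stand -0.173). Next I cross over the lamp at z 0.51.

>>> apply_moves(
  translation=[
    [0.0065,0.037,0],
    [0.0065,0.037,0],
    [0.0065,0.037,0],
    [0.0065,0.037,0],
    [0.0065,0.037,0],
    [0.0065,0.037,0],
    [0.0065,0.037,0],
    [0.0065,0.037,0],
    [0.0065,0.037,0],
    [0.0065,0.037,0],
  ],
  yaw=[0,0,0,0,0,0,0,0,0,0],
)

```text
clock: 6.73
position: [0.5281, 0.0857, 0.5053]
tool_rot: [[-0.173, -0.001, 0.985], [-0.985, -0.001, -0.173], [0.001, -1.0, -0.001]]
wrist_force: [1.2, 0.1, -0.2]
grip_width: 0.04
```

>>> apply_moves(
  translation=[
    [0.005,0.04,0],
    [0,0,-0.025],
    [0,0,-0.025],
    [0,0,-0.025],
    [0,0,-0.025],
    [0,0,0],
    [0,0,0],
  ],
  yaw=[0,0,0,0,0,0,0],
)

```text
clock: 7.32
position: [0.5328, 0.1236, 0.4053]
tool_rot: [[-0.173, -0.003, 0.985], [-0.985, -0.001, -0.173], [0.002, -1.0, -0.003]]
wrist_force: [-1.0, 0.7, 1.0]
grip_width: 0.0405
```

```bash
python3 - <<'E'
from h import *
s=r.read_state();im=r.capture('wrist')[:,:,::-1].copy(); np.save('E7.npy',ext('wrist',s)); cv2.imwrite('pics/w7.png',im)
print(s['position'],s['wrist_force'],s['q'])
t=r.capture('side')[:,:,::-1].copy();cv2.imwrite('pics/s7.png',t)
E
```

```text
[0.5328114  0.12360055 0.40527031] [-1.02838653  0.67300476  0.97608463] [   5.53946997    9.16031557  -27.12240869   77.37151902    4.17866431
   94.63686387 -120.9173904 ]
```

View pics/w7.png

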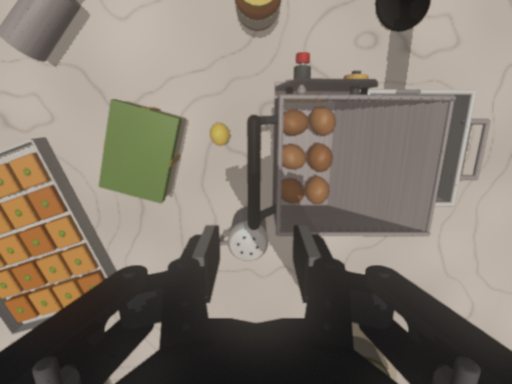

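View pics/s7.png

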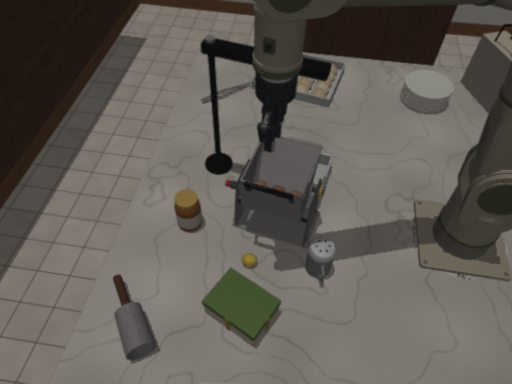

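```bash
python3 - <<'E'
from fit import *
E=np.load('E7.npy')
a,b=atz('wrist',(254,120),.250,E),atz('wrist',(254,224),.250,E); print(a,b,(a+b)/2,np.arctan2(a[1]-b[1],a[0]-b[0]))
import fit
_p=fit.proj
fit.proj=lambda n,P:_p(n,P,E if n=='wrist' else None)
o=[('wrist',(.08,.107,.22),(280,97)),('wrist',(-.08,.107,.22),(277,234)),('wrist',(.08,-.08,.215),(450,97)),('wrist',(-.08,-.08,.215),(430,233)),('wrist',(.055,.135,.25),(254,120)),('wrist',(-.055,.135,.25),(254,224))]
p=fit.fit(o,[.51,-.008,-.173])
o2=o+[('top',(.08,-.08,.215),(318,180.75)),('top',(-.08,-.08,.215),(303,242.5)),('top',(.08,.107,.22),(246.25,163)),('top',(-.08,.107,.22),(230,222.5)),
('side',(.08,.107,.22),(240.5,180)),('side',(-.08,.107,.22),(304,196.5)),
('side',(.055,.135,.247),(245.9,184)),('side',(-.055,.135,.247),(292,196.5)),('top',(-.06,-.09,.44),(322.5,223.75)),('top',(-.06,-.13,.44),(341.75,228.75))]
p2=fit.fit(o2,[.51,-.008,-.173])
im=cv2.imread('pics/w7.png'); crop(im,230,60,490,255,3,'pics/w7c.png')
E
```

```text
[0.59020667 0.11461088 0.25      ] [0.48100119 0.13402844 0.25      ] [0.53560393 0.12431966 0.25      ] -0.17596844138881482
[ 0.51114422 -0.00851603 -0.17460488] [[0.3, -0.8], [0.1, -0.4], [0.3, 0.3], [-3.8, -1.5], [-0.0, 1.5], [0.1, 0.5]]
[ 0.5109995  -0.00847847 -0.17252135] [[0.1, -0.5], [0.3, -0.2], [0.2, 0.2], [-3.6, -1.5], [-0.1, 2.0], [0.2, 0.8], [-0.2, 0.3], [0.1, 0.4], [-0.5, -0.9], [-1.1, 0.8], [-0.7, -0.2], [-1.6, 0.7], [-0.4, -0.5], [-2.0, -0.6], [1.1, 0.2], [1.9, 0.4]]
```

View pics/w7c.png

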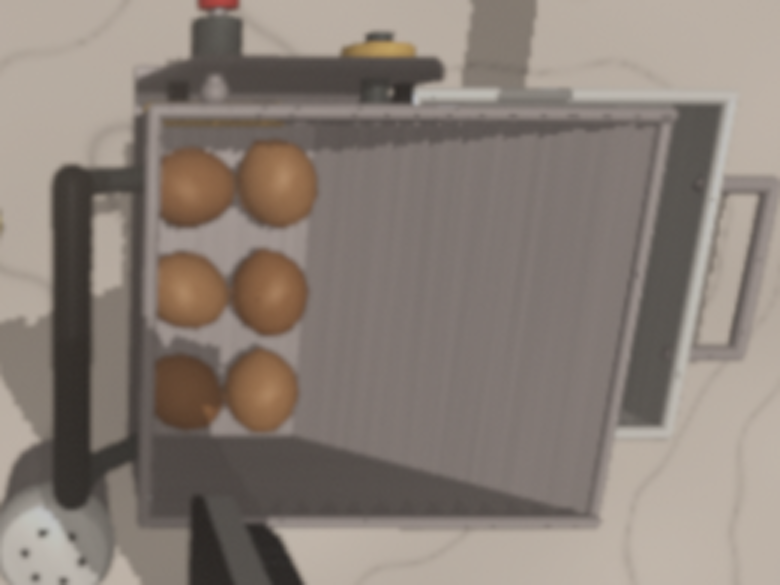

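>>> apply_moves(
  translation=[
    [-0.0007,-0.004,-0.025],
    [0,0,-0.03],
    [0,0,-0.03],
    [0,0,-0.03],
    [0,0,-0.02],
    [0,0,-0.015],
    [0,0,-0.015],
    [0,0,0],
    [0,0,0],
  ],
  yaw=[0,0,0,0,0,0,0,0,0],
)

```text
clock: 8.17
position: [0.5333, 0.1203, 0.2424]
tool_rot: [[-0.173, 0.001, 0.985], [-0.985, 0.0, -0.173], [-0.0, -1.0, 0.001]]
wrist_force: [0.3, 0.3, -0.4]
grip_width: 0.04
```

```bash
cat >> h.py <<'E'
ST=(0.511,-0.0085,-0.173)
def stand(P):
    c,s=np.cos(ST[2]),np.sin(ST[2]); d=np.array(P[:2])-ST[:2]; return np.array([c*d[0]+s*d[1],-s*d[0]+c*d[1],P[2]])
def bar(a): return np.array([.1754*np.cos(.6926+a),.135+.1754*np.sin(.6926+a)])
E
python3 - <<'E'
from h import *
s=r.read_state();im=r.capture('wrist')[:,:,::-1].copy(); cv2.imwrite('pics/w8.png',im)
print(stand(s['position']),s['wrist_force'])
t=r.capture('side')[:,:,::-1].copy();crop(t,180,0,380,250,2.4*1,'pics/s8.png')
# plan
for a in np.arange(0,1.05,.1):
    b=bar(a); print(round(a,2),b.round(4))
E
```

```text
[-1.58005966e-04  1.30732398e-01  2.42447256e-01] [ 0.30134818  0.27288674 -0.38224338]
0.0 [0.135 0.247]
0.1 [0.1231 0.2599]
0.2 [0.11   0.2716]
0.3 [0.0959 0.2819]
0.4 [0.0807 0.2907]
0.5 [0.0648 0.298 ]
0.6 [0.0482 0.3037]
0.7 [0.0311 0.3076]
0.8 [0.0137 0.3099]
0.9 [-0.0038  0.3104]
1.0 [-0.0213  0.3091]
```

View pics/w8.png

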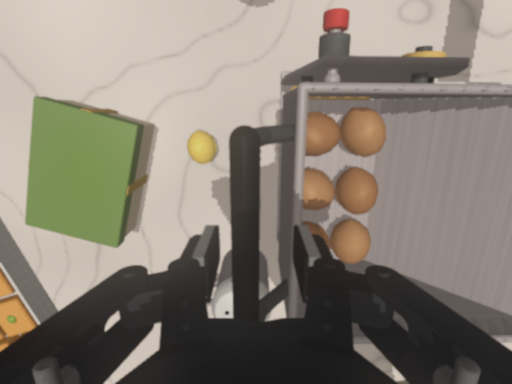

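View pics/s8.png

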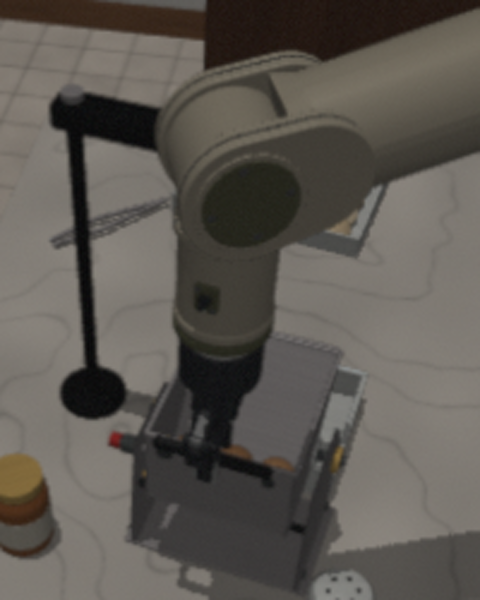

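```bash
python3 - <<'E'
from h import *
p=r.read_state()['position']
o=-ext('side')[:3,:3].T@ext('side')[:3,3]; d=o-p; d[2]=0; d/=np.linalg.norm(d); print(o)
e=np.cross(d,[0,0,1])
for rad in (.038,.045):
  for h in (.05,.1,.12,.14,.15,.16,.17,.18,.19,.2):
    q=proj('side',np.array([p+[0,0,h]+d*rad,p+[0,0,h]-e*rad,p+[0,0,h]+e*rad])); print(rad,h,((q-[180,0])*2.4).round(0).tolist())
E
```

```text
[0.47235298 0.76337783 1.01903987]
0.038 0.05 [[211.0, 452.0], [253.0, 423.0], [173.0, 418.0]]
0.038 0.1 [[213.0, 415.0], [257.0, 387.0], [174.0, 381.0]]
0.038 0.12 [[214.0, 400.0], [259.0, 371.0], [174.0, 366.0]]
0.038 0.14 [[215.0, 384.0], [261.0, 355.0], [174.0, 350.0]]
0.038 0.15 [[216.0, 376.0], [262.0, 347.0], [174.0, 342.0]]
0.038 0.16 [[217.0, 367.0], [263.0, 338.0], [175.0, 333.0]]
0.038 0.17 [[217.0, 359.0], [264.0, 330.0], [175.0, 325.0]]
0.038 0.18 [[218.0, 350.0], [265.0, 321.0], [175.0, 316.0]]
0.038 0.19 [[218.0, 341.0], [266.0, 312.0], [175.0, 307.0]]
0.038 0.2 [[219.0, 332.0], [267.0, 303.0], [175.0, 298.0]]
0.045 0.05 [[211.0, 457.0], [261.0, 424.0], [166.0, 418.0]]
0.045 0.1 [[213.0, 421.0], [265.0, 387.0], [166.0, 381.0]]
0.045 0.12 [[214.0, 406.0], [267.0, 372.0], [166.0, 365.0]]
0.045 0.14 [[215.0, 390.0], [269.0, 356.0], [166.0, 349.0]]
0.045 0.15 [[216.0, 382.0], [270.0, 347.0], [166.0, 341.0]]
0.045 0.16 [[216.0, 373.0], [271.0, 339.0], [166.0, 333.0]]
0.045 0.17 [[217.0, 365.0], [272.0, 330.0], [167.0, 324.0]]
0.045 0.18 [[217.0, 356.0], [273.0, 322.0], [167.0, 315.0]]
0.045 0.19 [[218.0, 347.0], [274.0, 313.0], [167.0, 307.0]]
0.045 0.2 [[218.0, 338.0], [275.0, 304.0], [167.0, 298.0]]
```

>>> apply_moves(
  translation=[
    [-0.001,-0.0059,0],
    [-0.001,-0.0059,0.002],
    [-0.001,-0.0059,0.005],
    [-0.001,-0.0059,0.006],
    [-0.001,-0.0059,0.006],
    [-0.001,-0.0059,0.006],
    [-0.001,-0.0059,0.005],
    [-0.001,-0.0059,0.0035],
    [0,0,0],
  ],
  yaw=[0,0,0,0,0,0,0,0,0],
)

```text
clock: 9.02
position: [0.5257, 0.0726, 0.2772]
tool_rot: [[-0.173, 0.004, 0.985], [-0.985, 0.001, -0.173], [-0.002, -1.0, 0.004]]
wrist_force: [1.0, 4.1, 2.7]
grip_width: 0.0402
```

```bash
python3 - <<'E'
from h import *
s=r.read_state();im=r.capture('wrist')[:,:,::-1].copy(); cv2.imwrite('pics/w9.png',im)
print(stand(s['position']),s['wrist_force'],s['grip_width'])
E
```

```text
[0.00050679 0.08237668 0.27724361] [1.01738445 4.05057043 2.73793941] 0.04022077981757027
```

View pics/w9.png

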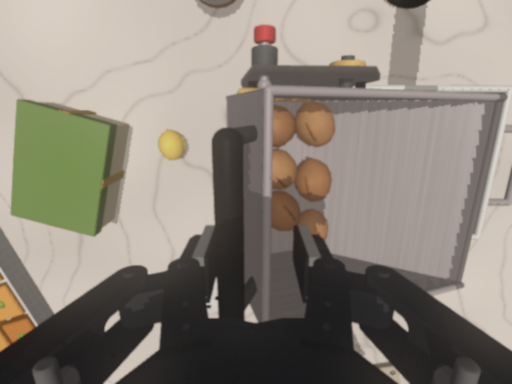

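>>> apply_moves(
  translation=[
    [-0.00155,-0.00887,0.004],
    [-0.00155,-0.00887,0.005],
    [-0.00155,-0.00887,0.0042],
    [-0.00155,-0.00887,0.0035],
    [-0.00155,-0.00887,0.003],
    [-0.00155,-0.00887,0.0025],
    [-0.00155,-0.00887,0.0017],
    [-0.00155,-0.00887,0.0015],
    [-0.00155,-0.00887,0.001],
    [0,0,0],
  ],
  yaw=[0,0,0,0,0,0,0,0,0,0],
)

```text
clock: 9.9
position: [0.5106, -0.0096, 0.3012]
tool_rot: [[-0.176, -0.0, 0.984], [-0.984, -0.001, -0.176], [0.001, -1.0, -0.0]]
wrist_force: [-0.4, -0.1, 0.2]
grip_width: 0.0401
```

```bash
python3 - <<'E'
from h import *
s=r.read_state();im=r.capture('wrist')[:,:,::-1].copy(); cv2.imwrite('pics/w10.png',im)
print(stand(s['position']),s['wrist_force'],s['grip_width'])
t=r.capture('side')[:,:,::-1].copy();crop(t,180,0,380,250,2.4*1,'pics/s10.png')
E
```

```text
[-1.97382793e-04 -1.18329544e-03  3.01155191e-01] [-0.36919773 -0.05947694  0.19195893] 0.04006084748921113
```

View pics/w10.png

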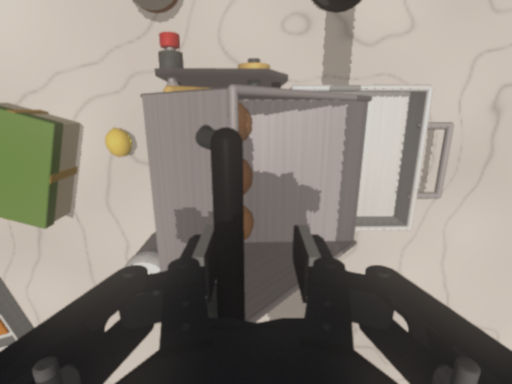

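View pics/s10.png

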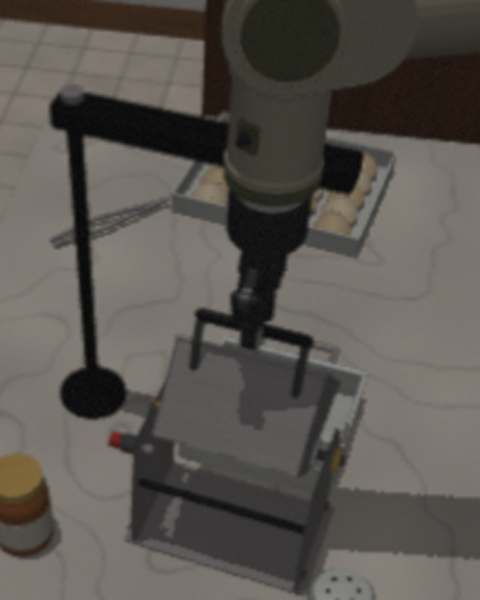

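The skip is near its balance point and the walnuts are still inside (wrist view, about (245,120), (245,175), (248,222)). I push slightly further until it rolls onto the far finger.

>>> apply_moves(
  translation=[
    [-0.001,-0.0059,0.0005],
    [-0.001,-0.0059,0.0003],
    [-0.001,-0.0059,0],
    [-0.001,-0.0059,0],
    [0,0,0],
    [0,0,0],
    [0,0,0],
  ],
  yaw=[0,0,0,0,0,0,0],
)

```text
clock: 10.58
position: [0.5069, -0.0304, 0.302]
tool_rot: [[-0.173, 0.0, 0.985], [-0.985, -0.0, -0.173], [0.0, -1.0, 0.0]]
wrist_force: [1.2, -0.4, -0.7]
grip_width: 0.0399
```

```bash
python3 - <<'E'
from h import *
s=r.read_state();im=r.capture('wrist')[:,:,::-1].copy(); cv2.imwrite('pics/w11.png',im)
print(stand(s['position']),s['wrist_force'],s['grip_width'])
E
```

```text
[-2.58776168e-04 -2.22887126e-02  3.02031145e-01] [ 1.19724914 -0.44182238 -0.74487509] 0.039885052955378156
```

View pics/w11.png

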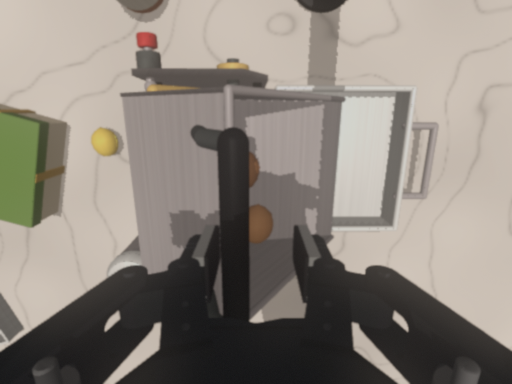

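>>> apply_moves(
  translation=[
    [-0.001,-0.0054,0],
    [0,0,0],
    [0,0,0],
    [0,0,0],
    [0,0,0],
  ],
  yaw=[0,0,0,0,0],
)

```text
clock: 11.05
position: [0.5059, -0.0358, 0.302]
tool_rot: [[-0.172, 0.0, 0.985], [-0.985, -0.0, -0.172], [0.0, -1.0, 0.0]]
wrist_force: [0.3, 0.1, -0.1]
grip_width: 0.0401
```

```bash
python3 - <<'E'
from h import *
s=r.read_state();im=r.capture('wrist')[:,:,::-1].copy(); cv2.imwrite('pics/w12.png',im)
print(stand(s['position']),s['wrist_force'],s['grip_width'])
t=r.capture('side')[:,:,::-1].copy();crop(t,180,0,380,250,2.4*1,'pics/s12.png')
E
```

```text
[-0.00030947 -0.0277622   0.30203919] [ 0.28637411  0.13164108 -0.12568553] 0.04013692368939951
```

View pics/w12.png

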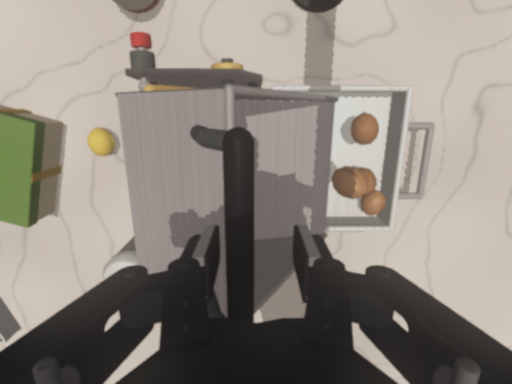

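View pics/s12.png

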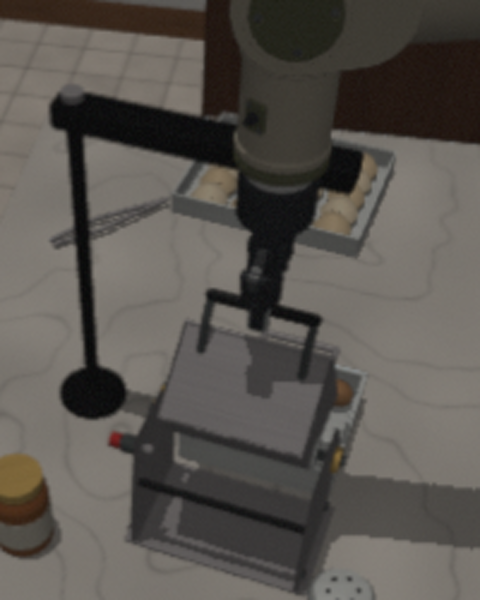

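Walnuts are visible in the tray at (365,128), (355,182) and (373,203). The skip is settling slowly past balance, so I wait and creep forward.

>>> apply_moves(
  translation=[
    [-0.001,-0.004,0],
    [0,0,0],
    [0,0,0],
    [0,0,0],
    [0,0,0],
    [0,0,0],
    [0,0,0],
  ],
  yaw=[0,0,0,0,0,0,0],
)

```text
clock: 11.73
position: [0.5049, -0.0398, 0.302]
tool_rot: [[-0.172, -0.0, 0.985], [-0.985, -0.0, -0.172], [0.0, -1.0, 0.0]]
wrist_force: [0.7, 0.6, 0.8]
grip_width: 0.0405
```

```bash
python3 - <<'E'
from h import *
s=r.read_state();im=r.capture('wrist')[:,:,::-1].copy(); cv2.imwrite('pics/w13.png',im)
print(stand(s['position']),s['wrist_force'],s['grip_width'])
E
```

```text
[-0.00059255 -0.03191993  0.30203404] [0.72575216 0.55802508 0.80902231] 0.04048442973990354
```

View pics/w13.png

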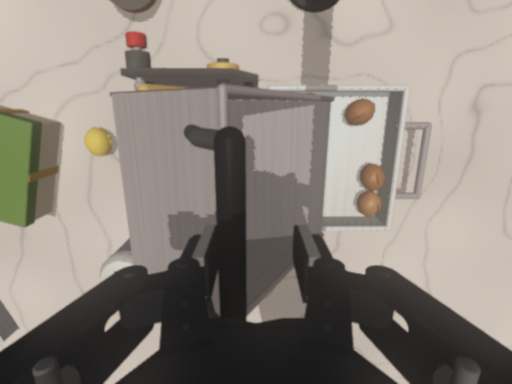

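>>> apply_moves(
  translation=[
    [0,0,0],
    [0,0,0],
    [0,0,0],
    [0,0,0],
    [0,0,0],
    [0,0,0],
  ],
  yaw=[0,0,0,0,0,0],
  hand=0.018,
)

```text
clock: 12.28
position: [0.5049, -0.0399, 0.302]
tool_rot: [[-0.173, -0.0, 0.985], [-0.985, -0.0, -0.173], [0.0, -1.0, -0.0]]
wrist_force: [-0.4, 0.4, 0.5]
grip_width: 0.0183
```

```bash
python3 - <<'E'
from h import *
s=r.read_state();im=r.capture('wrist')[:,:,::-1].copy(); cv2.imwrite('pics/w14.png',im)
print(stand(s['position']),s['wrist_force'],s['grip_width'])
E
```

```text
[-0.00061493 -0.03199387  0.30200937] [-0.38314179  0.42176469  0.49831235] 0.01826037450337501
```

View pics/w14.png

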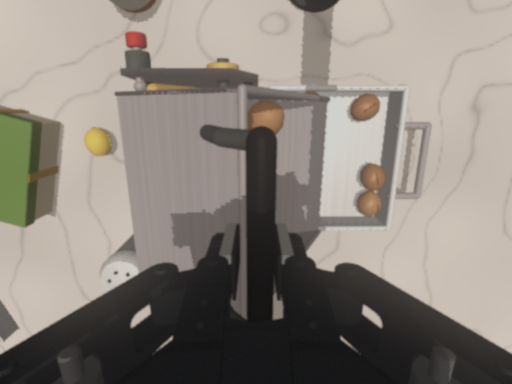

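>>> apply_moves(
  translation=[
    [0,0,-0.003],
    [0,0,-0.005],
    [0,0,-0.006],
    [0,0,0],
    [0,0,0],
    [0,0,0],
  ],
  yaw=[0,0,0,0,0,0],
  hand=0.05,
)

```text
clock: 12.83
position: [0.5048, -0.04, 0.2879]
tool_rot: [[-0.173, -0.0, 0.985], [-0.985, -0.0, -0.173], [0.0, -1.0, -0.0]]
wrist_force: [-0.4, -0.3, 0.2]
grip_width: 0.0498
```

```bash
python3 - <<'E'
from h import *
s=r.read_state();im=r.capture('wrist')[:,:,::-1].copy(); cv2.imwrite('pics/w15.png',im)
print(stand(s['position']),s['wrist_force'],s['grip_width'])
t=r.capture('side')[:,:,::-1].copy();crop(t,180,0,380,250,2.4*1,'pics/s15.png')
E
```

```text
[-0.00065781 -0.03206592  0.28791358] [-0.35279101 -0.29537333  0.16227996] 0.04979888785482482
```

View pics/w15.png

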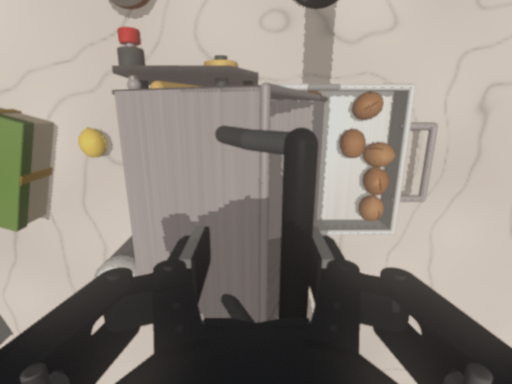

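View pics/s15.png

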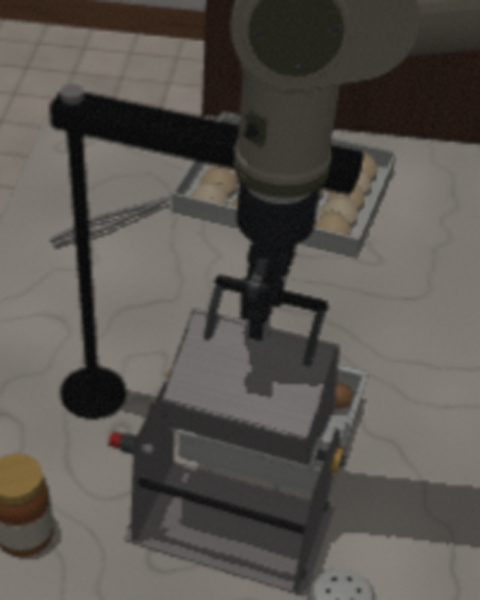

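Five walnuts are visible in the tray, and a sixth is partly hidden at (315,95). The bar rests against the far finger. I open fully so that it goes on over.

>>> apply_moves(
  translation=[
    [0,0,-0.003],
    [0,0,-0.004],
    [0,0,0],
    [0,0,0],
    [0,0,0],
    [0,0,0],
    [0,0,0],
  ],
  yaw=[0,0,0,0,0,0,0],
  hand=0.0854,
)

```text
clock: 13.52
position: [0.5049, -0.04, 0.2811]
tool_rot: [[-0.173, 0.0, 0.985], [-0.985, -0.0, -0.173], [0.0, -1.0, 0.0]]
wrist_force: [0.1, -1.2, -0.7]
grip_width: 0.0853
```

```bash
python3 - <<'E'
from h import *
s=r.read_state();im=r.capture('wrist')[:,:,::-1].copy(); cv2.imwrite('pics/w16.png',im)
print(stand(s['position']),s['wrist_force'],s['grip_width'])
t=r.capture('side')[:,:,::-1].copy();cv2.imwrite('pics/s16f.png',t);crop(t,200,0,360,150,4,'pics/s16.png')
E
```

```text
[-0.00054805 -0.03202689  0.28113601] [ 0.09978286 -1.23126826 -0.7346352 ] 0.08527426001177213
```

View pics/w16.png

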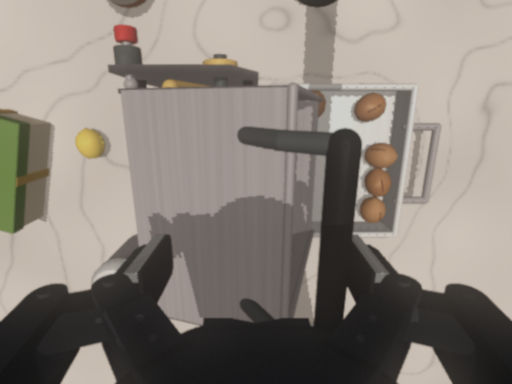

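View pics/s16.png

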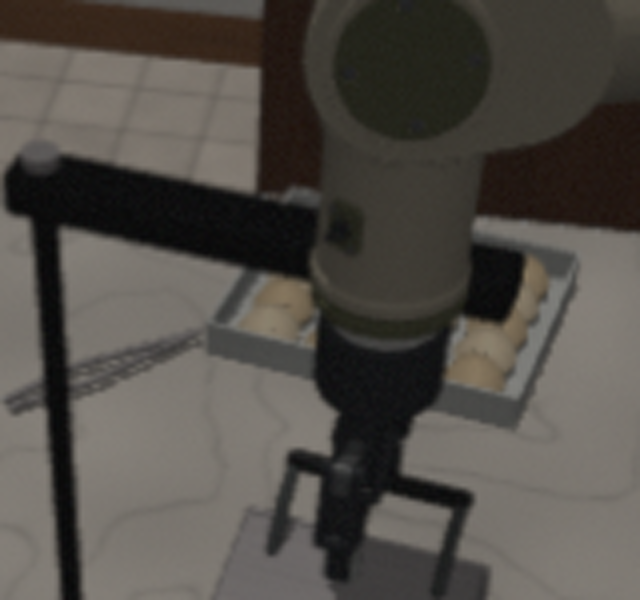

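```bash
python3 - <<'E'
from h import *
c,s=np.cos(ST[2]),np.sin(ST[2])
W=lambda x,y,z:np.array([ST[0]+c*x-s*y,ST[1]+s*x+c*y,z])
for a in np.arange(1.15,1.4,.03):
    b=bar(a); q=proj('side',np.array([W(.055,*b),W(-.055,*b)])); w=proj('wrist',np.array([W(.055,*b)]))
    print(round(a,2),b.round(4),((q-[200,0])*4).round(0).tolist(),w.round(0).tolist())
E
```

```text
1.15 [-0.0471  0.304 ] [[281.0, 469.0], [451.0, 510.0]] [[294.0, 147.0]]
1.18 [-0.0521  0.3025] [[284.0, 465.0], [453.0, 506.0]] [[306.0, 147.0]]
1.21 [-0.0571  0.3008] [[286.0, 462.0], [454.0, 503.0]] [[318.0, 146.0]]
1.24 [-0.0621  0.299 ] [[288.0, 460.0], [456.0, 500.0]] [[329.0, 145.0]]
1.27 [-0.067   0.2971] [[290.0, 457.0], [457.0, 498.0]] [[340.0, 145.0]]
1.3 [-0.0718  0.295 ] [[292.0, 455.0], [459.0, 495.0]] [[350.0, 144.0]]
1.33 [-0.0766  0.2928] [[295.0, 453.0], [460.0, 493.0]] [[360.0, 144.0]]
1.36 [-0.0813  0.2904] [[297.0, 452.0], [462.0, 491.0]] [[368.0, 143.0]]
1.39 [-0.0859  0.2879] [[299.0, 450.0], [463.0, 490.0]] [[377.0, 142.0]]
```

The wrist view puts the skip at about 1.28 rad. I ease on by 4 mm (to about 1.30 rad) and hold. By my figures about 11 mm remain to the lamp.

>>> apply_moves(
  translation=[
    [-0.0004,-0.002,0],
    [-0.0004,-0.002,0],
    [0,0,0],
    [0,0,0],
    [0,0,0],
    [0,0,0],
    [0,0,0],
    [0,0,0],
  ],
  yaw=[0,0,0,0,0,0,0,0],
)

```text
clock: 14.28
position: [0.5042, -0.0439, 0.2811]
tool_rot: [[-0.173, 0.0, 0.985], [-0.985, -0.0, -0.173], [0.0, -1.0, 0.0]]
wrist_force: [-0.7, -1.5, 1.3]
grip_width: 0.0856
```

```bash
python3 - <<'E'
from h import *
s=r.read_state();im=r.capture('wrist')[:,:,::-1].copy(); cv2.imwrite('pics/w17.png',im)
print(stand(s['position']),s['wrist_force'],s['grip_width'])
c,q=np.cos(ST[2]),np.sin(ST[2])
W=lambda x,y,z:np.array([ST[0]+c*x-q*y,ST[1]+q*x+c*y,z])
for a in (1.24,1.27,1.3,1.33): print(a,proj('wrist',W(.055,*bar(a))).round(0))
E
```

```text
[-0.00063161 -0.03605273  0.28111665] [-0.73323385 -1.53820978  1.28379864] 0.08563689843345955
1.24 [[319. 145.]]
1.27 [[330. 145.]]
1.3 [[340. 144.]]
1.33 [[350. 144.]]
```

View pics/w17.png

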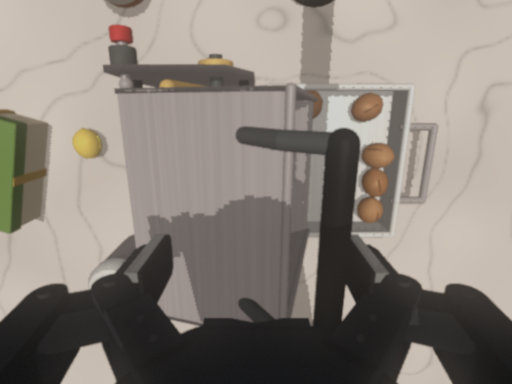

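The bar end at (344,140) corresponds to about 1.31 rad, so the skip is over. The six walnuts were seen in the tray across the last frames. For the return I narrow the jaws around the bar in stages so that it's captured both ways.

>>> apply_moves(
  translation=[
    [0,0.001,0.002],
    [0,0.001,0.003],
    [0,0,0.002],
    [0,0,0],
    [0,0,0],
    [0,0,0],
  ],
  yaw=[0,0,0,0,0,0],
  hand=0.05,
)

```text
clock: 14.83
position: [0.5041, -0.0417, 0.2879]
tool_rot: [[-0.172, -0.0, 0.985], [-0.985, 0.0, -0.172], [-0.0, -1.0, -0.0]]
wrist_force: [0.5, -0.4, 1.1]
grip_width: 0.05
```

>>> apply_moves(
  translation=[
    [0,0,0.004],
    [0,0,0.004],
    [0,0,0.003],
    [0,0,0],
    [0,0,0],
    [0,0,0],
  ],
  yaw=[0,0,0,0,0,0],
  hand=0.021,
)

```text
clock: 15.33
position: [0.5041, -0.0418, 0.299]
tool_rot: [[-0.172, 0.0, 0.985], [-0.985, 0.0, -0.172], [-0.0, -1.0, 0.0]]
wrist_force: [-0.1, 0.2, -0.7]
grip_width: 0.021
```

```bash
python3 - <<'E'
from h import *
s=r.read_state();im=r.capture('wrist')[:,:,::-1].copy(); cv2.imwrite('pics/w18.png',im)
print(stand(s['position']),s['wrist_force'],s['grip_width'])
t=r.capture('side')[:,:,::-1].copy();crop(t,200,0,360,150,4,'pics/s18.png')
E
```

```text
[-0.00104353 -0.03397153  0.29902865] [-0.0813078   0.21951973 -0.70924486] 0.021046985368718345
```

View pics/w18.png

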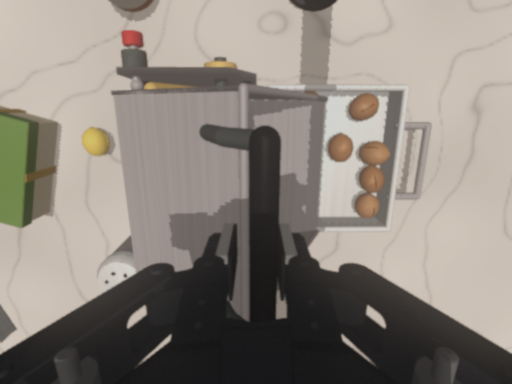

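View pics/s18.png

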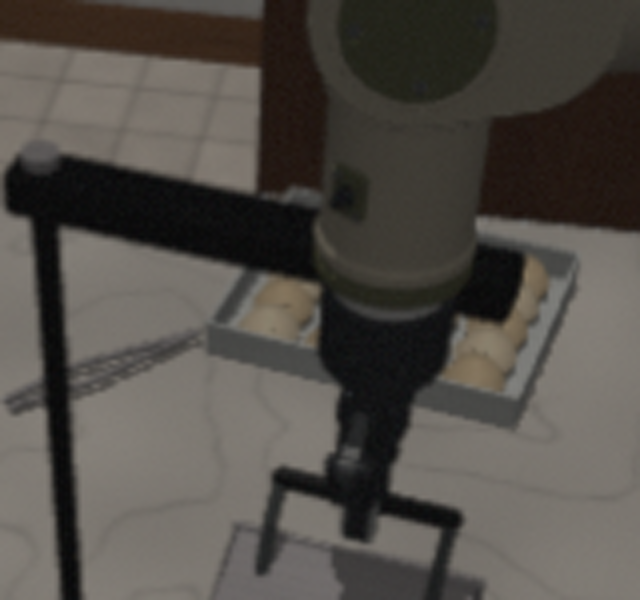

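>>> apply_moves(
  translation=[
    [0.0015,0.0084,0.001],
    [0.0015,0.0084,0.001],
    [0.0015,0.0084,0],
    [0.0015,0.0084,0],
    [0.0015,0.0084,0],
    [0.0015,0.0084,-0.0006],
    [0.0015,0.0084,-0.0011],
    [0.0015,0.0084,-0.0015],
    [0.0015,0.0084,-0.0018],
    [0,0,0],
  ],
  yaw=[0,0,0,0,0,0,0,0,0,0],
)

```text
clock: 16.27
position: [0.5176, 0.0362, 0.2956]
tool_rot: [[-0.17, -0.0, 0.985], [-0.985, 0.001, -0.17], [-0.001, -1.0, -0.001]]
wrist_force: [-0.6, 1.6, 0.9]
grip_width: 0.0212
```

```bash
python3 - <<'E'
from h import *
s=r.read_state();im=r.capture('wrist')[:,:,::-1].copy(); cv2.imwrite('pics/w19.png',im)
print(stand(s['position']),s['wrist_force'],s['grip_width'],s['q'])
E
```

```text
[-0.00114355  0.04516455  0.29555536] [-0.64537323  1.57621177  0.91874659] 0.021209537379839133 [  13.09240037    5.62751021  -23.6155165    93.77520324    2.2204929
   81.08248105 -110.54888062]
```

View pics/w19.png

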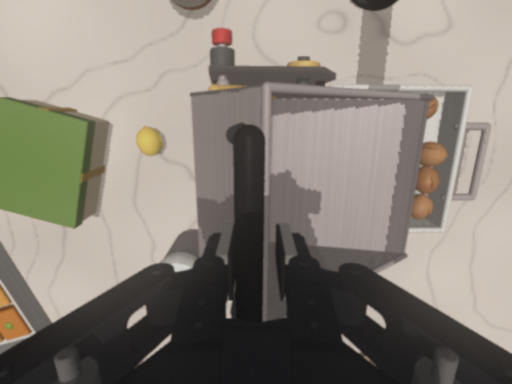

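>>> apply_moves(
  translation=[
    [0.0012,0.0069,-0.0033],
    [0.0012,0.0069,-0.0025],
    [0.0012,0.0069,-0.0028],
    [0.0012,0.0069,-0.0033],
    [0.0012,0.0069,-0.0036],
    [0.0012,0.0069,-0.0041],
    [0.0012,0.0069,-0.0043],
    [0,0,0],
  ],
  yaw=[0,0,0,0,0,0,0,0],
)

```text
clock: 16.98
position: [0.5258, 0.084, 0.2711]
tool_rot: [[-0.17, -0.001, 0.985], [-0.985, 0.001, -0.17], [-0.0, -1.0, -0.001]]
wrist_force: [-0.0, 2.1, -0.5]
grip_width: 0.0212
```

```bash
python3 - <<'E'
from h import *
s=r.read_state();im=r.capture('wrist')[:,:,::-1].copy(); cv2.imwrite('pics/w20.png',im)
print(stand(s['position']),s['wrist_force'],s['grip_width'])
E
```

```text
[-0.00137401  0.09365861  0.27105105] [-0.02214839  2.10577743 -0.46725321] 0.021203877374989976
```

View pics/w20.png

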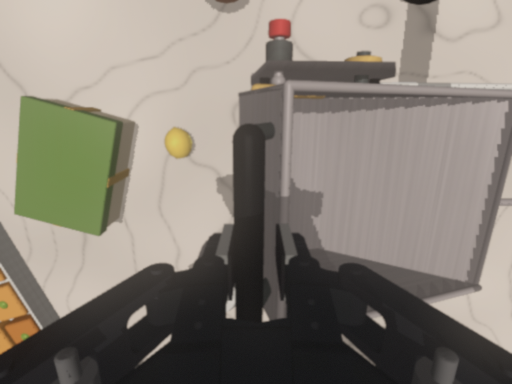

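>>> apply_moves(
  translation=[
    [0.0012,0.0069,0],
    [0.0012,0.0069,-0.004],
    [0.0012,0.0069,-0.0055],
    [0.0012,0.0069,-0.006],
    [0.0012,0.0069,-0.0065],
    [0.001,0.0059,-0.006],
    [0.0007,0.0037,-0.002],
    [0,0,0],
  ],
  yaw=[0,0,0,0,0,0,0,0],
)

```text
clock: 17.7
position: [0.5332, 0.1275, 0.2412]
tool_rot: [[-0.171, -0.001, 0.985], [-0.985, 0.0, -0.171], [-0.0, -1.0, -0.002]]
wrist_force: [-0.6, -0.0, -0.2]
grip_width: 0.021
```

```bash
python3 - <<'E'
from h import *
s=r.read_state();im=r.capture('wrist')[:,:,::-1].copy(); cv2.imwrite('pics/w21.png',im)
print(stand(s['position']),s['wrist_force'],s['grip_width'])
t=r.capture('side')[:,:,::-1].copy();crop(t,200,100,360,220,4,'pics/s21.png')
E
```

```text
[-0.00154155  0.13781685  0.24120699] [-0.58095714 -0.01139403 -0.24131316] 0.02103919768711433
```

View pics/w21.png

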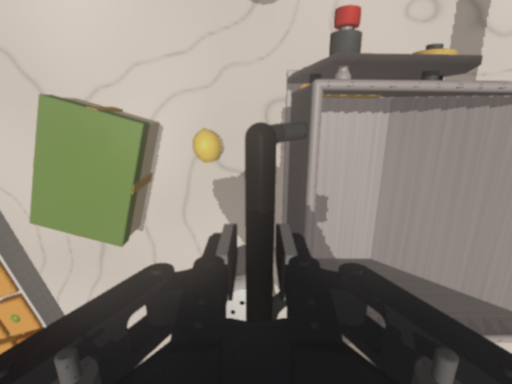

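View pics/s21.png

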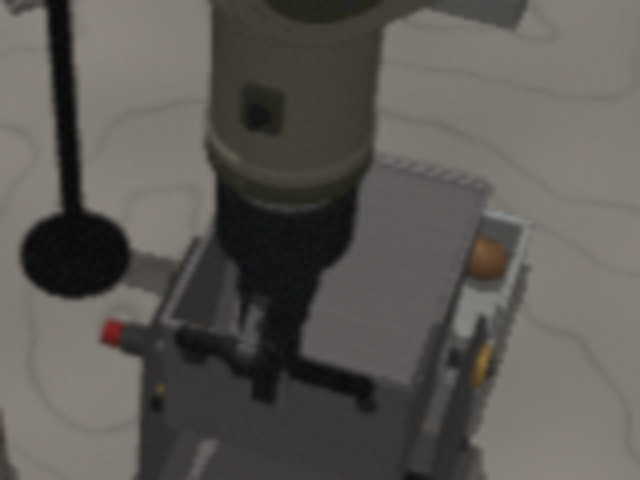

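>>> apply_moves(
  translation=[
    [0.0003,0.002,-0.001],
    [0.0003,0.0015,-0.001],
    [0,0,0],
    [0,0,0],
  ],
  yaw=[0,0,0,0],
)

```text
clock: 18.13
position: [0.5344, 0.1293, 0.2403]
tool_rot: [[-0.173, 0.0, 0.985], [-0.985, -0.0, -0.173], [0.0, -1.0, 0.0]]
wrist_force: [-0.1, -1.6, 0.9]
grip_width: 0.0211
```

>>> apply_moves(
  translation=[
    [0.0003,0.002,-0.001],
    [0.0003,0.001,0],
    [0,0,0],
    [0,0,0],
  ],
  yaw=[0,0,0,0],
)

```text
clock: 18.47
position: [0.5348, 0.1296, 0.2396]
tool_rot: [[-0.175, -0.001, 0.984], [-0.984, -0.004, -0.175], [0.004, -1.0, -0.0]]
wrist_force: [-5.8, -11.7, 7.6]
grip_width: 0.021
```

```bash
python3 - <<'E'
from h import *
s=r.read_state()
print(stand(s['position']),s['wrist_force'],s['grip_width'])
E
```

```text
[-0.00030288  0.14011931  0.23956885] [ -5.79366409 -11.67051129   7.62703817] 0.02095921868935049
```

There's a firm 12 N stop at the upright position, so the skip is home. I back off, open a little and lift clear.

>>> apply_moves(
  translation=[
    [-0.001,-0.0055,0.001],
    [0,-0.001,0],
    [0,0,0],
    [0,0,0],
  ],
  yaw=[0,0,0,0],
  hand=0.04,
)

```text
clock: 18.8
position: [0.5339, 0.1265, 0.2401]
tool_rot: [[-0.172, 0.0, 0.985], [-0.985, 0.0, -0.172], [-0.0, -1.0, -0.0]]
wrist_force: [-0.3, 1.1, -0.2]
grip_width: 0.04
```

>>> apply_moves(
  translation=[
    [0,0,0.005],
    [0,0,0.01],
    [0,0,0.025],
    [0,0,0.035],
    [0,0,0.04],
    [0,0,0.04],
    [0,0,0.03],
    [0,0,0],
    [0,0,0],
  ],
  yaw=[0,0,0,0,0,0,0,0,0],
)

```text
clock: 19.55
position: [0.5343, 0.1268, 0.4278]
tool_rot: [[-0.172, 0.004, 0.985], [-0.985, 0.001, -0.172], [-0.002, -1.0, 0.004]]
wrist_force: [-0.5, 0.1, -0.3]
grip_width: 0.0402
```

```bash
python3 - <<'E'
from h import *
s=r.read_state();im=r.capture('wrist')[:,:,::-1].copy(); cv2.imwrite('pics/w22.png',im); np.save('E22.npy',ext('wrist',s))
print(stand(s['position']),s['wrist_force'],s['grip_width'])
t=r.capture('top')[:,:,::-1].copy();cv2.imwrite('pics/t22.png',t)
s=r.capture('side')[:,:,::-1].copy();cv2.imwrite('pics/s22.png',s);crop(s,200,100,360,260,3.7,'pics/s22c.png')
E
```

```text
[-3.70248988e-04  1.37264041e-01  4.27791145e-01] [-0.51277389  0.05144698 -0.34671522] 0.04022092724287944
```

View pics/w22.png

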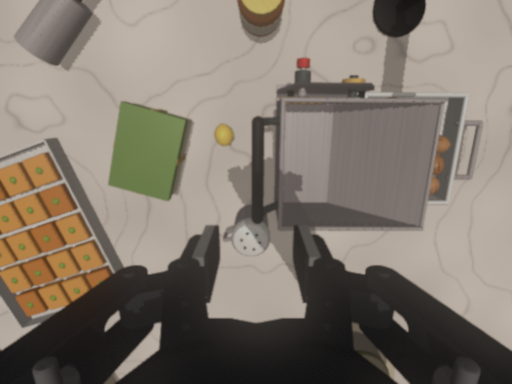

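View pics/s22c.png

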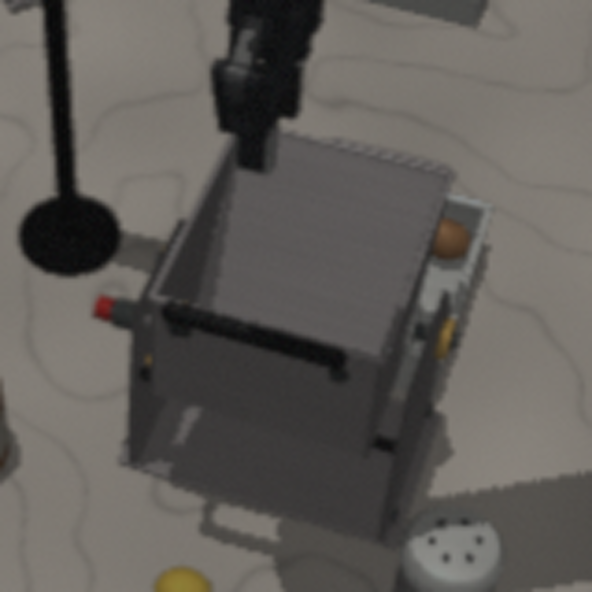

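View pics/t22.png

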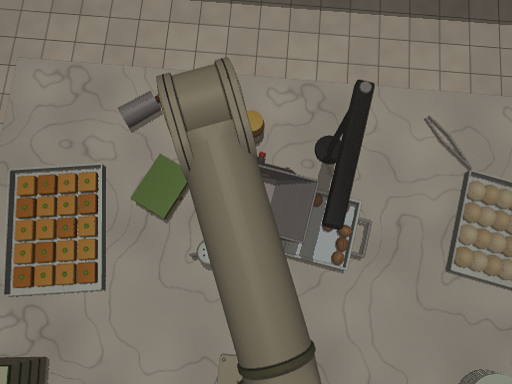

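```bash
python3 - <<'E'
from h import *
E=np.load('E22.npy')
a=atz('wrist',(465,97),.05,E);b=atz('wrist',(447,203),.05,E)
yaw=np.arctan2(a[1]-b[1],a[0]-b[0]);m=(a+b)/2; n=np.array([-np.sin(yaw),np.cos(yaw),0]); c=m+n*.09
print(a,b,np.linalg.norm(a-b),yaw,'centre',c,stand(c))
t=cv2.imread('pics/t22.png');crop(t,270,170,390,290,5,'pics/t22c.png')
E
```

```text
[ 0.56147707 -0.24577586  0.05      ] [ 0.37018367 -0.2158216   0.05      ] 0.19362443696733975 -0.1553266832172128 centre [ 0.47975363 -0.14188224  0.05      ] [-0.00781975 -0.13676991  0.05      ]
```

View pics/t22c.png

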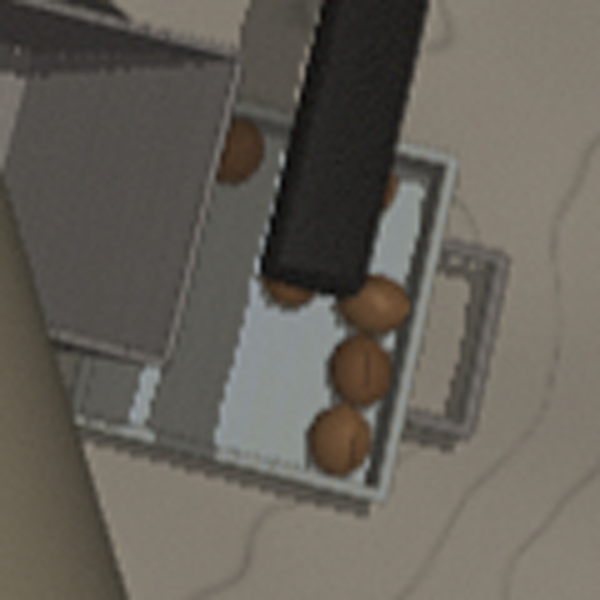

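All six walnuts show in the tray in the crop, at (240,150), (390,192), (290,290), (375,305), (360,370) and (338,440). The tray centre is about (-8,-137) mm in the stand frame and the skip is home. I hand in.

```bash
python3 - <<'E'
from cell import r
print(r.sign_off(), r.read_state()['wrist_force'], r.read_state()['clock'])
E
```

```text
the job is handed in; nothing more can be done
the job is handed in; nothing more can be done
```

The job is done and handed in at about 20 s; no verdict was reported. I drew the tray by its loop under the lip and tipped the skip with its bar held loosely between the open fingers. The skip was then brought back the same way and pressed upright.

- **Tray:** its centre is about 8 mm from its place and it is turned about 1–2° from the stand.
- **Walnuts:** all six were in the tray in the last top view, two of them partly under the lamp bar. The skip was empty.
- **Tipping:** the skip reached about 1.31 rad by the wrist camera, past the required 1.25. I held it there and did not let it reach its stop at 1.35, so the gripper kept clear of the lamp. That clearance was about 11 mm by calculation, not measured.
- **Return:** I eased the skip back at roughly 0.5 to 0.7 rad/s. It met a firm 12 N stop at upright, and its bar is at the same place in the side picture as at the start.
- **Bystanders:** the carton, honey jar and dredger look unmoved, though I judged them only by eye. The gripper was clear with no contact force before hand-in.

Two checks disagreed slightly: the tray's turn read -0.205 to -0.155 rad against the stand's -0.173, and the two camera views put the tray's loop about 6 mm apart. I used the wrist view for the grasp.

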